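Lock the lens arm with its thumbscrew

TASK

Swing the arm of the lens stand back until its hole lies over the hole in the stand, then put the quarter-turn thumbscrew from the wooden rest down through both, press it against the spring as far as that gives and turn it a quarter turn clockwise so that it locks: let go, it must sit upright with its cross pin caught in the notches across the slot. Press and turn gently, with no more than about 15 N, and leave the other things on the table where they are.

Things in the scene. Friction and masses are not known exactly. Their poses are not given: they have to be found in the camera images.
- lock_hole (a point): Lens stand, fixed: a grey block 60 mm wide, 55 mm high on a dark foot 185 x 90 x 8 mm. Point: centre of its lock hole, at the block's top face. z up; x along the hole's slot to the arm's pivot, 85 mm away. The hole is a 12 mm square with a slot 21 x 7 mm through its middle (slot along x). A lock inside catches the screw's cross pin.
- lock_axis (a point): The same hole, 20 mm below the block's top face, same frame. The lock: at a depth set differently each time and not to be seen, the passage ends and the pin can turn, clockwise (from above) only. 90 degrees brings it under two notches across the slot (along y), 7 mm wide, 2.5 mm deep, cut upward in the passage's underside; a firm stop follows 5 to 15 degrees later.
- lock_floor (a point): The same hole, 39 mm below the block's top face. Pin depths below the block's top: free to turn from 13 + s mm, caught in the notches at 10.5 + s mm, with s unknown, 0 to 12. A spring pin pushes the screw's tip up: about 2.4 N when the pin is 7 + s deep, 0.8 N more per mm, about 8.8 N at 15 + s mm, where it bottoms hard. So press until the soft spring bottoms, about 10 to 12 N, then turn.
- swing_hole (a point): Centre of the hole in the lens arm, at the arm's upper face (61 mm above the worktop). The arm is a flat aluminium bar, 36 mm wide, 5 mm thick, 1 mm above the block. The hole has the same shape and size as the lock hole, slot along the arm; x points along the arm to its pivot, z up.
- swing_stub (a point): Centre (half-way up) of the black upright finger stub, 14 mm in diameter, 28 mm high, on the arm's upper face, 155 mm from the pivot and 70 mm beyond the arm's hole. Beyond it is a round lens, 70 mm across.
- swing_pivot (a point): Pivot axis of the lens arm (vertical), at the arm's upper face, under a black cap 26 mm across, 12 mm high.
- lens_arm (a joint): Angle of the lens arm (rad): 0 when the two holes are in line, positive when it is swung clockwise seen from above (free end towards the robot's left); range -0.25 to 0.9, so it can be swung too far. It turns against a light friction of 0.06 Nm and stays where it is left.
- screw_wing (a point): Quarter-turn thumbscrew, about 60 g: centre of its flat upright black wing, 30 mm long (along x), 9 mm thick (along y), 24 mm high; z up. Below the wing is a collar 28 mm across, 4 mm thick, its underside 16 mm below this point, then a shank 10.4 mm in diameter. It stands in the wooden rest, collar on the rim.
- screw_pin (a point): Centre of the screw's cross pin, on its axis 50 mm below the wing centre, 34 mm below the collar's underside. The pin is 5 mm thick, 19 mm long with round ends, parallel to the wing (x). Below it a tapered nose, its tip 4 mm across, 12 mm below this point. When locked, the collar stays some mm above the arm.
- rest_top (a point): Centre of the mouth of the screw rest, a light wooden block, fixed, 42 x 42 mm, 50 mm high, with a 22 mm square hole.
- tin_brushes: Bystander, loose: plain round closed tin, 74 mm across, 54 mm high; origin at the centre of its underside.
- tape_roll: Bystander, loose: roll of tape lying flat, 95 mm across, 25 mm high; origin at the centre of its underside.
- eraser: Bystander, loose: eraser, 20 x 42 x 12 mm; origin at the centre of its underside.
- weight_0: Bystander, loose: small brass balance weight with knob, 22 mm across, 22 mm high; origin at the centre of its underside.

How it is judged:
By the outcome, as a careful person would: the job done as asked, in the order asked, and still so for the second after the job is handed in, with the robot touching nothing.
It also fails if it takes over 72 s, if anything falls off the work surface, if the arm or the gripper's body presses on something with over 40 N, if the wrist force passes 120 N, or if a joint passes its speed limit or range.

ROBOT

A 6-joint arm with a two-finger parallel gripper is mounted at the origin on a cart in front of the work surface, level with it; the furniture and walls round the work are solid. World frame = base frame: x ahead of the robot, y to its left, z up, the work surface at z = 0. Lengths are in mm, angles in degrees, forces in N, time in s.
With the tool pointing down it reaches from about 300 to 850 mm from the base axis. Payload 4.2 kg.
Tool frame: the origin (TCP) lies at the very end of the fingers, on their centre line; the grasp point (between the pads) lies 19 mm behind it (hold_point_z is the z of the grasp point in the tool frame, in mm); z points along the fingers, y is the direction in which the jaws open and shut (so a half turn about z gives the same grasp; the last joint's range is limited). The gripper opens to 91 mm and grips with 3 to 60 N. Pads are 32 mm wide; open, the fingers measure 118 mm over their backs; the gripper's body (76 mm by 178 mm) begins 60 mm behind the grasp point.
Start: joints at [-78.438, 18.312, 89.639, -0, 72.044, -1.146], TCP at [126.494, -560.93, 213.976] pointing down, gripper open.
Joint ranges: [-177.97, 177.97], [-48.28, 115.42], [12.27, 149.76], [-77.06, 257.06], [2.81, 150.46], [-146.56, 146.56]. Speed limits (degrees/s): [147.25, 147.25, 180, 180, 180, 180].

INTERFACE

Orientations are given as [roll, pitch, yaw] about the fixed x, y, z axes, in that order (R = Rz(yaw) Ry(pitch) Rx(roll)).
In Python, from workcell import state, grab_frame, job_done, hold_point_z gives the robot as it stands. The module is installed in compiled form; this text tells all that it offers.
- The arm moves only by the shell command python3 -m creep 'ROWS' [FORCE]. ROWS is JSON, a list of rows, each a list of 7 numbers: the closure, from 0 (fully open) to 1 (shut), then the shift along the tool's x, y, z in mm, then the turn, a rotation vector about the tool's x, y, z in degrees. A call has 1 to 5 rows; each row shifts and turns the commanded pose from where the row before left it, along the tool's axes as they then stand; what a row does not reach is not made up. A row lasts 1/8 s, in which the tool goes at most 62.5 mm and 10.7 degrees, less where a joint would pass 70% of its speed; a pose out of reach is approached as far as the arm can. A call is refused whole if a number of a shift passes 62.5 or a number of a turn 10.7, either way. A call with a gripper value outside its range is refused whole. The fingers move at their own pace and stop on an object; FORCE is the grip in N (left out, the last holds). Time passes only in rows, so rows that do not move let the fingers close. It gives the time, the measured TCP pose, the force and the opening at its end, in the units of the state.
- state(): the state, without advancing time (a new reading comes with each control period).
- grab_frame(name): name is "scene" or "top" or "wrist"; returns a dict with "frame" (400x640x3 uint8, red, green, blue), "fx", "fy", "cx", "cy" (pixels), "k1" (the pictures are not rectified: a ray, as slopes to the right and down, at radius r is drawn at 1 + k1 r^2 times it, then the intrinsics apply), "view" (4x4, takes a point from world to camera coordinates). Camera axes: x right, y down, z forward; pixel columns grow to the right and rows downward; lengths in mm; the calibration is good to about 2 mm. A picture is of the moment at which its call begins. There is no depth.
- job_done(): hands the job in, once; it reports no verdict.
The state is a dict: "time_s": time; "qpos": joint angles; "qvel": joint speeds; "effort": joint torques, N m; "ee_pos": TCP position; "ee_rot": TCP orientation; "force": force on the tool from outside, world axes, zero at the start; "torque": the same for the moment, N m; "gripper_width": finger opening in mm.
Only numpy, scipy, OpenCV 4.12 (cv2) and the standard library are available. Lean on these libraries where they do the work, as an engineer would, in place of code of your own. Each camera call takes 0.05 s, during which the arm holds its last target.

## Working session

There is one attempt and no reset: what is moved stays moved. The work goes in short steps, Python scripts to look and compute and a shell command to move; the robot and the scene stay as the last step left them, time stands still between calls to the robot, and variables do not carry over. Pictures are saved under pics/ and viewed, and the job is handed in when it is done.

```bash
mkdir -p pics
cat > h.py <<'E'
import numpy as np, cv2
from workcell import state, grab_frame, hold_point_z
def snap(name,fn):
    f=grab_frame(name); cv2.imwrite('pics/'+fn,f['frame'][:,:,::-1]); np.save('pics/'+fn+'.npy',f,allow_pickle=True); return f
def load(fn): return np.load('pics/'+fn+'.npy',allow_pickle=True).item()
def ray(f,u,v):
    x=(u-f['cx'])/f['fx'];y=(v-f['cy'])/f['fy']
    rd=np.hypot(x,y); r=rd
    for _ in range(30): r=rd/(1+f['k1']*r*r)
    s=r/rd if rd>0 else 1
    V=np.array(f['view']);R=V[:3,:3];t=V[:3,3]
    return -R.T@t, R.T@np.array([x*s,y*s,1])
def onplane(f,u,v,z):
    o,d=ray(f,u,v); return o+d*(z-o[2])/d[2]
def proj(f,p):
    V=np.array(f['view']);c=V[:3,:3]@np.array(p)+V[:3,3]
    x,y=c[:2]/c[2];k=1+f['k1']*(x*x+y*y);return x*k*f['fx']+f['cx'],y*k*f['fy']+f['cy']
E
python3 - <<'E'
from h import *
for n in ['scene','top','wrist']:
    f=snap(n,n+'0.png'); print(n,f['fx'],f['cx'],f['cy'],f['k1'],np.linalg.inv(np.array(f['view']))[:3,3])
print(state(),hold_point_z if not callable(hold_point_z) else hold_point_z())
E
```

```text
scene 497.6627144803328 319.4758539834319 209.97478582964166 -0.05522754186166319 [-240.77402048  881.45421128  796.70520098]
top 442.89491008674145 324.2295896765426 195.82268194907365 -0.08323821227743079 [ 354.48669453  147.41881598 1441.9518014 ]
wrist 332.83004667044435 316.24400474554636 196.0697696964416 -0.04697244550178206 [ 205.34452562 -542.89809888  384.30525133]
{'time_s': 0.15, 'qpos': array([-7.84360096e+01,  1.83414017e+01,  8.96874073e+01,  1.67418362e-04,
        7.20435652e+01, -1.14520839e+00]), 'qvel': array([ 0.04281494, -0.06761188, -0.0959841 , -0.0606578 , -0.00043771,
        0.04858518]), 'effort': array([ 6.30635186e-04, -4.12773120e+01, -2.32153916e+01,  7.29212025e-02,
        4.34249779e-02, -9.81031508e-05]), 'ee_pos': array([ 126.43887439, -560.56151969,  213.35165927]), 'ee_rot': array([-1.79927644e+02, -1.60565897e-03,  1.27091460e+01]), 'force': array([-0.36274642,  0.26544449,  0.01668161]), 'torque': array([0.01117814, 0.02358388, 0.00482915]), 'gripper_width': 91.2949545875119} -18.8
```

View pics/scene0.png

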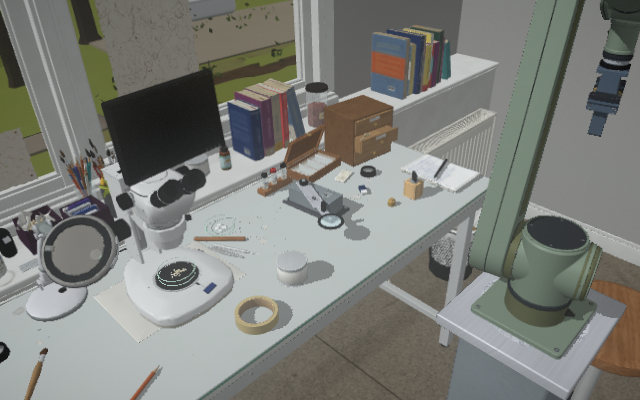

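View pics/top0.png

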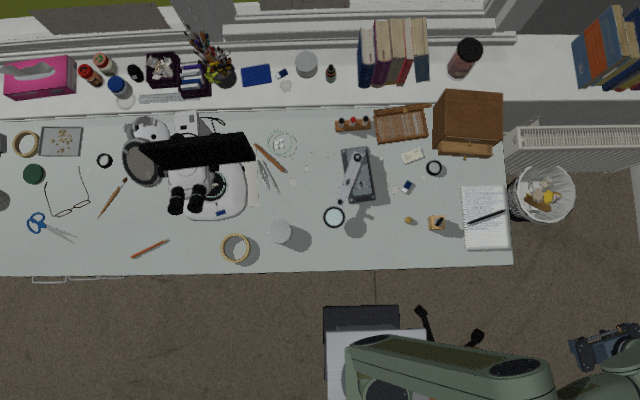

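View pics/wrist0.png

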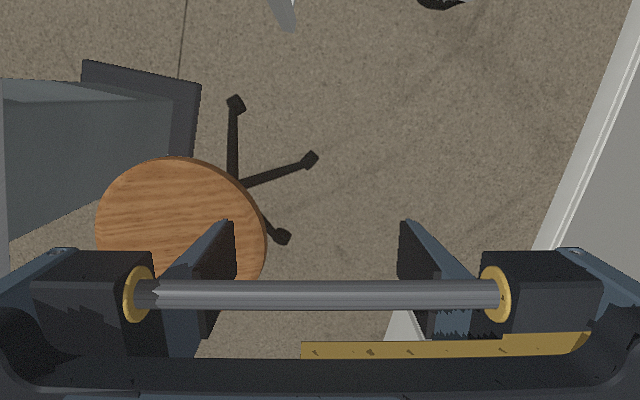

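The overview shows the stand around (357,173) top, the lens at (334,216) and the rest with the screw at (436,223). I'll zoom in on it.

Run:
```python
from h import *
f=load('top0.png');g=load('scene0.png')
a=cv2.resize(f['frame'][130:250,310:470],None,fx=5,fy=5,interpolation=cv2.INTER_CUBIC)
cv2.imwrite('pics/topz.png',a[:,:,::-1])
b=cv2.resize(g['frame'][150:250,270:430],None,fx=5,fy=5,interpolation=cv2.INTER_CUBIC)
cv2.imwrite('pics/scz.png',b[:,:,::-1])
for n,u,v,z in [('lens',334,216,60),('pivot',357,153,70),('rest',436,223,50),('foot',357,173,8),('tin',281,232,54),('hole',354,172,55)]: print(n,onplane(f,u,v,z).round())
```

```text
lens [511. 125.  60.]
pivot [709.  45.  70.]
rest [ 480. -197.   50.]
foot [657.  44.   8.]
tin [465. 293.  54.]
hole [651.  57.  55.]
```

View pics/topz.png

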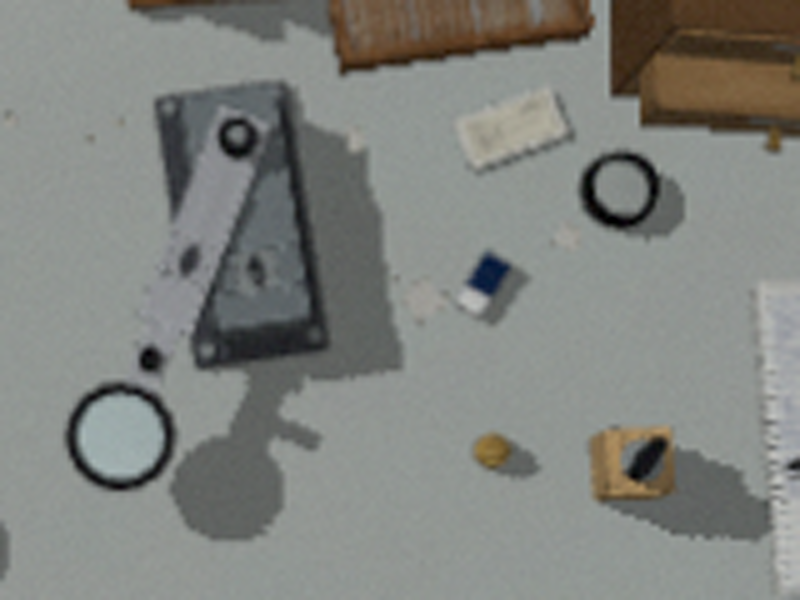

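View pics/scz.png

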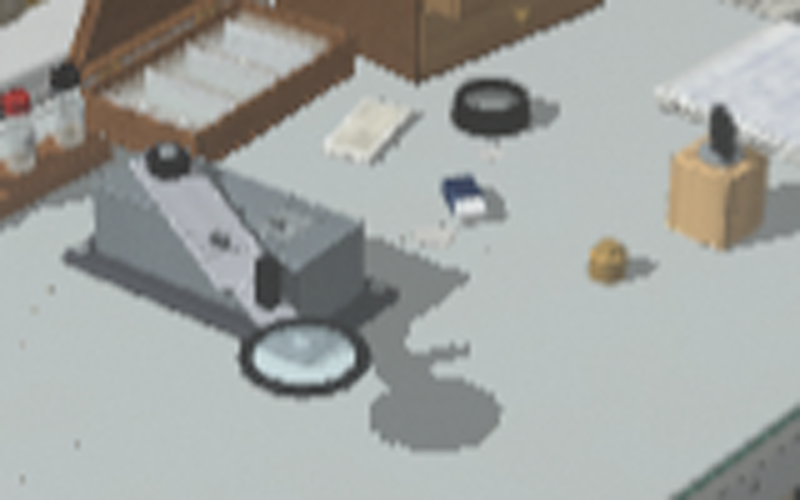

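```bash
cat >> h.py <<'E'
from scipy.spatial.transform import Rotation as Rn
def rows(target,yaw=None,roll=180,pitch=0,hold=False):
    s=state();p=s['ee_pos'];R=Rn.from_euler('xyz',s['ee_rot'],degrees=True)
    d=R.inv().apply(np.array(target)-p); print('shift tool',d.round(2),'pos',p.round(2),'rot',s['ee_rot'].round(2))
    if yaw is not None:
        T=Rn.from_euler('xyz',[roll,pitch,yaw],degrees=True); print('turn',np.degrees((R.inv()*T).as_rotvec()).round(2))
E
python3 - <<'E'
from h import *
f=load('wrist0.png');V=np.array(f['view']);print(V[:3,:3].round(3))
t=load('top0.png')
u=lambda x,y:(310+(x+.5)/5-.5,130+(y+.5)/5-.5)
for n,x,y,z in [('pivot',238,137,73),('lock',256,271,55),('swing',190,262,61),('stub',151,358,89),('lens',121,436,63),('wing',647,459,78),('rest corner',668,490,50)]: print(n,onplane(t,*u(x,y),z).round(1))
rows([440,-200,300],0)
E
```

```text
[[ 0.221 -0.975 -0.002]
 [-0.935 -0.212  0.283]
 [-0.276 -0.06  -0.959]]
pivot [695.2  45.6  73. ]
lock [611.7  36.3  55. ]
swing [617.6  78.5  61. ]
stub [552.7 106.1  89. ]
lens [507.7 125.7  63. ]
wing [ 481.9 -199.8   78. ]
rest corner [ 464.4 -219.    50. ]
shift tool [ 385.21 -282.85  -86.28] pos [ 126.44 -560.56  213.35] rot [-179.93   -0.     12.71]
turn [-7.000e-02  1.000e-02  1.271e+01]
```

```bash
python3 -m creep '[[0,48,-35.4,-10.8,0,0,0],[0,48,-35.4,-10.8,0,0,0],[0,48,-35.4,-10.8,0,0,0],[0,48,-35.4,-10.8,0,0,0],[0,48,-35.4,-10.8,0,0,0]]' && python3 -m creep '[[0,48,-35.4,-10.8,0,0,0],[0,48,-35.4,-10.8,0,0,0],[0,48,-35.4,-10.8,0,0,0],[0,0,0,0,0,0,6.35],[0,0,0,0,0,0,6.35]]' && python3 -m creep '[[0,0,0,0,0,0,0]]'
python3 - <<'E'
from h import *
snap('wrist','w1.png');rows([440,-200,300],0)
E
```

```text
time_s: 0.78
ee_pos: [322.6, -333.8, 268.2]
ee_rot: [180.0, -0.0, 12.7]
force: [1.2, -1.5, -0.1]
gripper_width: 91.1
time_s: 1.4
ee_pos: [439.2, -199.1, 300.1]
ee_rot: [-180.0, 0.0, -0.1]
force: [0.2, -0.2, 0.4]
gripper_width: 91.3
time_s: 1.52
ee_pos: [438.7, -199.9, 300.1]
ee_rot: [-180.0, 0.0, 0.1]
force: [0.2, 0.2, -0.7]
gripper_width: 91.3
shift tool [ 1.34 -0.08  0.13] pos [ 438.66 -200.09  300.13] rot [-1.7999e+02  3.0000e-02  1.2000e-01]
turn [-0.01  0.03  0.12]
```

View pics/w1.png

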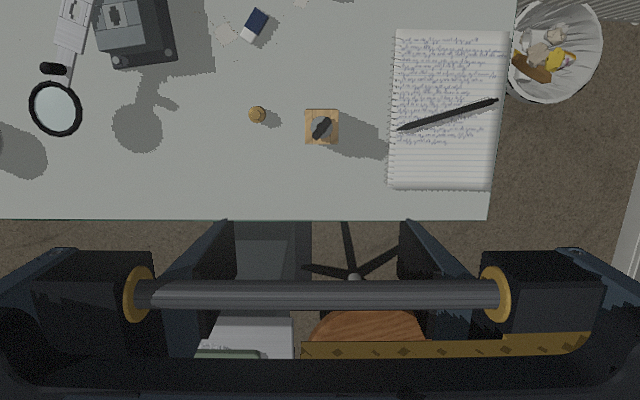

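Wing at (321,127), rest round it, lens at (54,108). Next I'll look at the stand.

```bash
python3 -m creep '[[0,24,-52,4,0,0,0],[0,24,-52,4,0,0,0],[0,24,-52,4,0,0,0],[0,24,-52,4,0,0,0],[0,24,-52,4,0,0,0]]' && python3 -m creep '[[0,0,0,0,0,0,0],[0,0,0,0,0,0,0]]'
python3 - <<'E'
from h import *
f=snap('wrist','w2.png');print(state()['ee_pos'])
a=cv2.resize(f['frame'][0:240,160:480],None,fx=2.5,fy=2.5,interpolation=cv2.INTER_CUBIC)
cv2.imwrite('pics/w2z.png',a[:,:,::-1])
E
```

```text
time_s: 2.2
ee_pos: [559.3, 61.2, 280.2]
ee_rot: [180.0, -0.0, 0.1]
force: [0.6, -0.7, 0.0]
gripper_width: 90.7
time_s: 2.45
ee_pos: [558.4, 59.3, 280.0]
ee_rot: [180.0, 0.1, 0.1]
force: [-0.3, -1.5, -0.6]
gripper_width: 91.2
[558.36035066  58.77663645 280.34020676]
```

View pics/w2z.png

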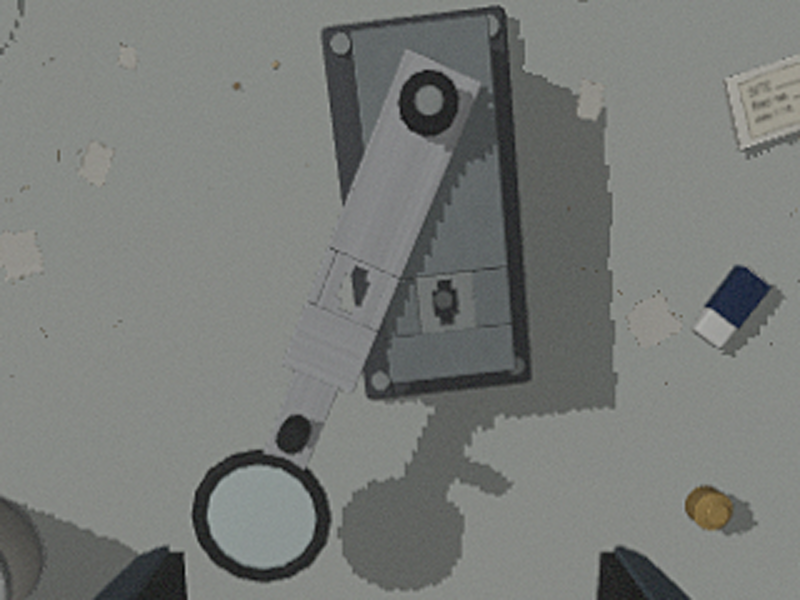

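Run:
```python
from h import *
f=load('w2.png')
u=lambda x,y:(160+(x+.5)/2.5-.5,(y+.5)/2.5-.5)
P={}
for n,x,y,z in [('pivot',429,101,73),('lock',445.5,301,55),('swing',359,287,61),('stub',296,432,89),('stubbase',290,437,61),('lens',262,515,62),
 ('foot1',322,30,8),('foot2',504,7,8),('foot3',529,379,8),('foot4',370,398,8)]:
    P[n]=onplane(f,*u(x,y),z); print(n,P[n].round(1))
a=lambda p,q:np.degrees(np.arctan2(*(P[p]-P[q])[1::-1]))
print(np.linalg.norm((P['pivot']-P['lock'])[:2]),np.linalg.norm((P['pivot']-P['swing'])[:2]),np.linalg.norm((P['pivot']-P['stub'])[:2]))
print('lock yaw',a('pivot','lock'),'arm',a('pivot','swing'),a('pivot','stub'),a('pivot','lens'),'foot',a('foot2','foot3'),a('foot1','foot4'))
```

```text
pivot [698.3  43.9  73. ]
lock [614.5  34.3  55. ]
swing [621.1  74.4  61. ]
stub [559.5 101.9  89. ]
stubbase [550.9 108.1  61. ]
lens [511.8 123.1  62. ]
foot1 [740.6  93.3   8. ]
foot2 [751.    5.6   8. ]
foot3 [570.8 -14.2   8. ]
foot4 [560.4  71.    8. ]
84.34055965711946 83.00918678156822 150.46636822409602
lock yaw 6.511439278871054 arm -21.53887139082691 -22.67556395506785 -23.004228734797817 foot 6.267933961752913 7.064641142106992
```

```bash
python3 -m creep '[[0.4,-2,-44,30,0,0,0],[0.4,0,0,45,0,0,7.5],[0.4,0,0,45,0,0,7.5],[0.4,0,0,45,0,0,7.5],[0.4,0,0,0,0,0,0]]' 10
python3 - <<'E'
from h import *
snap('wrist','w3.png');rows([556.5,103,69],-22.6);snap('scene','s3.png')
E
```

```text
time_s: 3.12
ee_pos: [554.1, 101.9, 112.8]
ee_rot: [179.8, 0.4, -22.5]
force: [-0.7, -0.6, 0.5]
gripper_width: 54.7
shift tool [ 0.1  -0.65 46.29] pos [556.24 102.46 115.29] rot [ 1.7993e+02  8.0000e-02 -2.2450e+01]
turn [0.07 0.08 0.15]
```

View pics/w3.png

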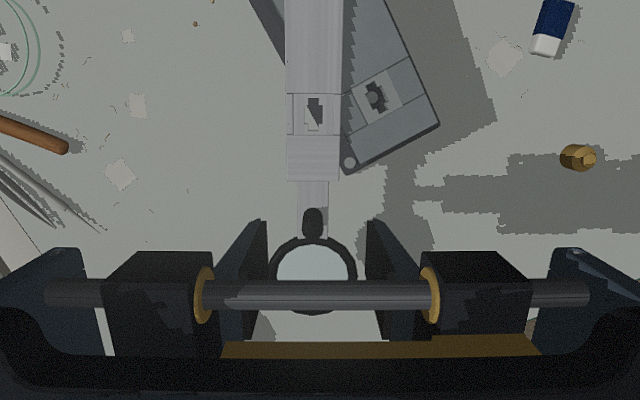

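The stub at (313,220) is centred between the fingers.

```bash
python3 - <<'E'
from h import *
f=load('w3.png')
for u,v,z in [(313,213,89),(313,233,61),(313,280,62),(313,114,61)]: print(onplane(f,u,v,z).round(1))
print(proj(f,[556.2,102.5,115.3]))
E
python3 -m creep '[[0.5,0,0,24,0,0,0],[0.5,0,0,22,0,0,0],[0.9,0,0,0,0,0,0],[0.9,0,0,0,0,0,0],[0.9,0,0,0,0,0,0]]' 10; python3 -m creep '[[0.9,0,0,0,0,0,0],[0.9,0,0,0,0,0,0]]'
```

```text
[566.1  99.4  89. ]
[542.7 109.3  61. ]
[507.7 123.9  62. ]
[620.   77.1  61. ]
(np.float64(314.3711363814711), np.float64(246.6744536981241))
time_s: 3.85
ee_pos: [557.9, 103.9, 71.0]
ee_rot: [-179.9, -0.2, -22.5]
force: [-1.1, 0.1, 0.2]
gripper_width: 18.4
time_s: 4.1
ee_pos: [557.6, 103.9, 70.5]
ee_rot: [-179.9, -0.1, -22.5]
force: [-0.3, -1.0, 6.1]
gripper_width: 13.6
```

```bash
python3 -m creep '[[0.9,0,0,-3,0,0,0],[0.9,0.31,9.8,0,0,0,-3.62],[0.9,0.31,9.8,0,0,0,-3.62],[0.9,0.31,9.8,0,0,0,-3.62],[0.9,0.31,9.8,0,0,0,-3.62]]' && python3 -m creep '[[0.9,0.31,9.8,0,0,0,-3.62],[0.9,0.31,9.8,0,0,0,-3.62],[0.9,0.31,9.8,0,0,0,-3.62],[0.9,0.31,9.8,0,0,0,-3.62],[0.9,0,0,0,0,0,0]]'
python3 - <<'E'
from h import *
f=snap('wrist','w4.png');s=state();print(s['ee_pos'],s['ee_rot'],s['force'])
a=cv2.resize(f['frame'][0:240,160:480],None,fx=2.5,fy=2.5,interpolation=cv2.INTER_CUBIC)
cv2.imwrite('pics/w4z.png',a[:,:,::-1])
E
```

```text
time_s: 4.72
ee_pos: [546.5, 65.8, 71.3]
ee_rot: [180.0, 0.0, -7.9]
force: [2.8, -0.2, -8.7]
gripper_width: 13.5
time_s: 5.35
ee_pos: [545.7, 26.7, 71.3]
ee_rot: [-180.0, 0.1, 6.4]
force: [3.1, 0.1, -8.6]
gripper_width: 13.8
[545.73278706  26.94519572  71.3469046 ] [-1.79988607e+02  5.54587375e-02  6.37776902e+00] [ 4.18014371 -0.52371411 -9.57689257]
```

View pics/w4z.png

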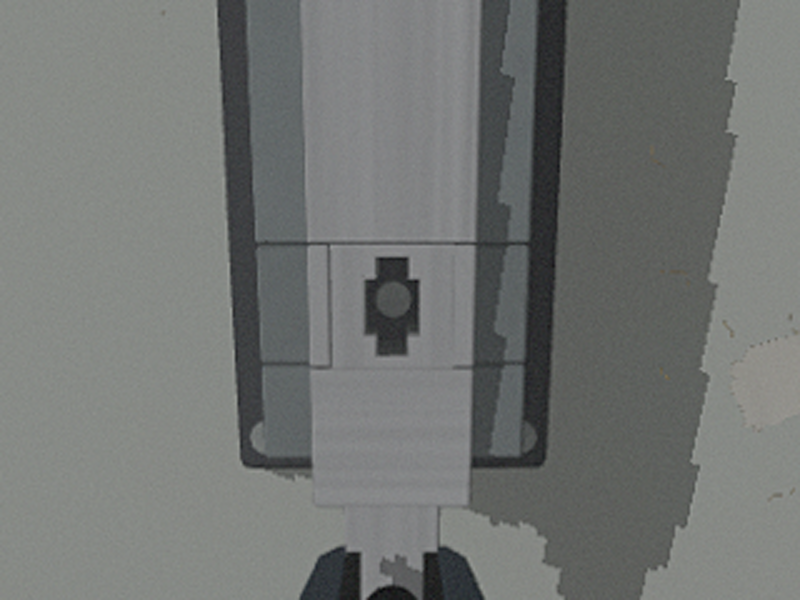

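The holes look well aligned: hole at (392,306) zoomed, and the spring pin is visible through it at (394,300). I'll check this numerically.

Run:
```python
from h import *
f=load('w4.png')
u=lambda x,y:(160+(x+.5)/2.5-.5,(y+.5)/2.5-.5)
Y=6.5*np.pi/180
ex=np.array([np.cos(Y),np.sin(Y)]);ey=np.array([-ex[1],ex[0]])
L=lambda x,y,z:(lambda p:(p.round(1),(p[:2]@ex).round(2),(p[:2]@ey).round(2)))(onplane(f,*u(x,y),z))
for n,x,y,z in [('footTL',219,20,8),('footTR',565,20,8),('footBL',244,460,8),('footBR',546,460,8),
 ('blkTL',248,20,55),('blkTR',533.5,20,55),('blkL243',256,243,55),('blkR243',528,243,55),('blkL363',262,363,55),('blkR363',524.5,363,55),
 ('armL20',303,20,61),('armR20',481,20,61),('armL240',307.5,240,61),('armR240',476,240,61),('hole',392,306,61),('slot top',392,257,61),('slot bot',392,356,61),('pin',394,300,25)]: print(n,*L(x,y,z))
```

```text
footTL [677.1  85.9   8. ] 682.45 8.72
footTR [686.9  -1.9   8. ] 682.3 -79.65
footBL [561.9  71.8   8. ] 566.37 7.75
footBR [571.7 -15.5   8. ] 566.25 -80.12
blkTL [667.5  69.9  55. ] 671.12 -6.07
blkTR [674.  12.  55.] 671.02 -64.33
blkL243 [623.6  65.1  55. ] 626.96 -5.91
blkR243 [630.2   6.5  55. ] 626.87 -64.89
blkL363 [597.7  62.   55. ] 600.91 -6.1
blkR363 [604.3   3.3  55. ] 600.83 -65.18
armL20 [667.3  58.   61. ] 669.59 -17.89
armR20 [671.2  23.1  61. ] 669.53 -53.02
armL240 [625.5  53.5  61. ] 627.49 -17.69
armR240 [629.4  18.4  61. ] 627.44 -53.0
hole [613.9  34.3  61. ] 613.84 -35.38
slot top [624.   35.5  61. ] 623.99 -35.4
slot bot [603.3  33.1  61. ] 603.17 -35.37
pin [613.   33.7  25. ] 612.87 -35.89
```

```bash
python3 -m creep '[[0.9,0,0.5,0,0,0,0],[0.9,0,0,0,0,0,0],[0.4,0,0,0,0,0,0],[0.4,0,0,0,0,0,0],[0.4,0,0,0,0,0,0]]' && python3 -m creep '[[0.4,0,0,-45,0,0,0],[0.4,0,0,-55,0,0,3],[0.4,0,0,0,0,0,3.4],[0.4,0,0,0,0,0,0]]'
python3 - <<'E'
from h import *
f=snap('wrist','w5.png');s=state();print(s['ee_pos'],s['ee_rot'],s['force'])
a=cv2.resize(f['frame'][0:240,160:480],None,fx=2.5,fy=2.5,interpolation=cv2.INTER_CUBIC)
cv2.imwrite('pics/w5z.png',a[:,:,::-1])
f=load('w1.png')
a=cv2.resize(f['frame'][90:165,270:370],None,fx=8,fy=8,interpolation=cv2.INTER_CUBIC)
cv2.imwrite('pics/w1z.png',a[:,:,::-1])
rows([425,-198,200],0)
E
```

```text
time_s: 6.02
ee_pos: [546.2, 26.4, 73.3]
ee_rot: [180.0, -0.1, 6.5]
force: [0.4, 0.3, -0.1]
gripper_width: 41.0
time_s: 6.52
ee_pos: [545.9, 26.4, 173.2]
ee_rot: [180.0, -0.1, 0.1]
force: [0.3, -0.6, 0.5]
gripper_width: 54.9
[545.52482315  26.41398088 172.40465595] [1.79993370e+02 2.15587300e-02 1.21047728e-01] [ 0.46486697  0.38616593 -0.29477324]
shift tool [-121.01  224.16  -27.52] pos [545.52  26.41 172.4 ] rot [1.7999e+02 2.0000e-02 1.2000e-01]
turn [0.01 0.02 0.12]
```

View pics/w5z.png

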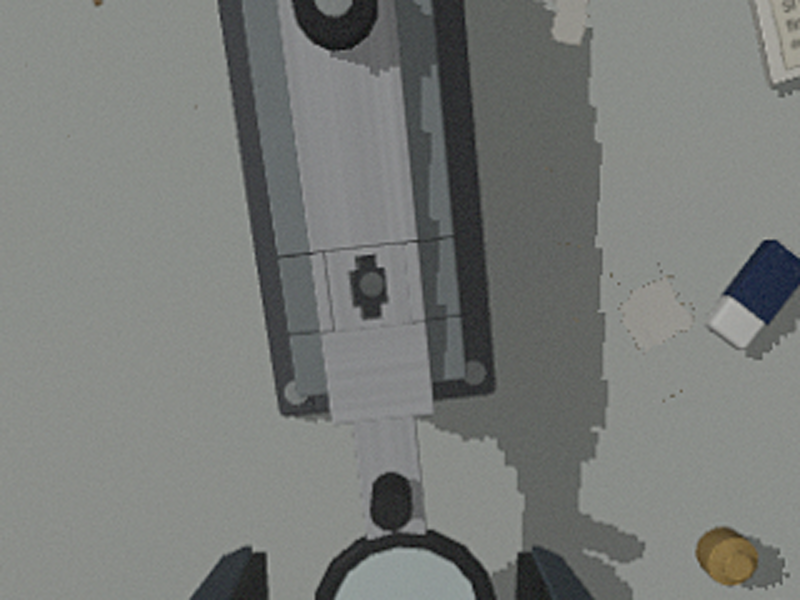

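View pics/w1z.png

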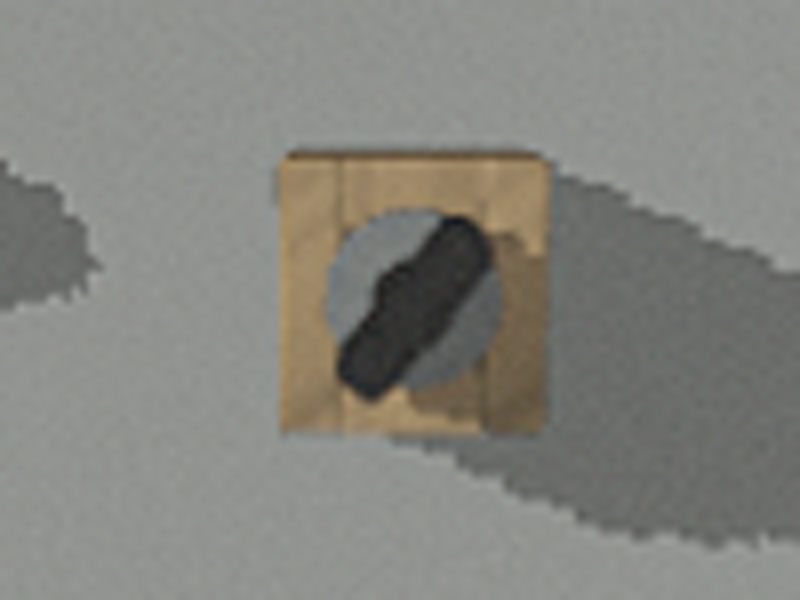

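```bash
python3 - <<'E'
from h import *
f=load('w1.png')
u=lambda x,y:(270+(x+.5)/8-.5,90+(y+.5)/8-.5)
A=onplane(f,*u(462,237),78);B=onplane(f,*u(372,377),78);print(A,B,(A+B)/2,np.degrees(np.arctan2(*(A-B)[1::-1])))
print('collar',onplane(f,*u(415,299),54),'rest',onplane(f,*u(415,294),50))
print(onplane(f,*u(415,305),78))
f=load('w5.png')
u=lambda x,y:(160+(x+.5)/2.5-.5,(y+.5)/2.5-.5)
print(onplane(f,*u(369,287),61),onplane(f,*u(336,2),73))
rows([481,-199,150],0)
E
python3 -m creep '[[0.4,-16,56.2,5,0,0,0],[0.4,-16,56.2,5,0,0,0],[0.4,-16,56.2,5,0,0,0],[0.4,-16,56.2,5,0,0,0],[0.4,0,0,0,0,0,-10.6]]' && python3 -m creep '[[0.4,0,0,0,0,0,-10.6],[0.4,0,0,0,0,0,-10.6],[0.4,0,0,0,0,0,-10.6],[0.4,0,0,0,0,0,-10.6],[0.4,0,0,0,0,0,-10.6]]' && python3 -m creep '[[0.4,0,0,0,0,0,-10.6],[0.4,0,0,0,0,0,-10.6],[0.4,0,0,0,0,0,-10.6],[0.4,0,0,0,0,0,-10.6],[0.4,0,0,0,0,0,-10.6]]' && python3 -m creep '[[0.4,0,0,0,0,0,-10.6],[0.4,0,0,0,0,0,-10.6],[0.4,0,0,0,0,0,-10.2],[0.4,0,0,0,0,0,0],[0.4,0,0,0,0,0,0]]'
python3 - <<'E'
from h import *
f=snap('wrist','w6.png');s=state();print(s['ee_pos'],s['ee_rot'],s['qpos'])
a=cv2.resize(f['frame'][100:260,210:430],None,fx=3.5,fy=3.5,interpolation=cv2.INTER_CUBIC)
cv2.imwrite('pics/w6z.png',a[:,:,::-1])
E
```

```text
[ 496.11793921 -212.12067607   78.        ] [ 475.97831034 -199.16738777   78.        ] [ 486.04812478 -205.64403192   78.        ] -32.74807557307869
collar [ 485.28007785 -205.74014117   54.        ] rest [ 485.71747895 -205.7934449    50.        ]
[ 486.39972458 -205.39535045   78.        ]
[613.8691328   34.28453091  61.        ] [696.72290663  43.33769452  73.        ]
shift tool [-64.99 225.27  22.46] pos [545.52  26.41 172.4 ] rot [1.7999e+02 2.0000e-02 1.2000e-01]
turn [0.01 0.02 0.12]
time_s: 7.2
ee_pos: [480.2, -201.6, 151.0]
ee_rot: [-180.0, 0.2, 10.7]
force: [0.7, 0.6, 0.8]
gripper_width: 54.8
time_s: 7.82
ee_pos: [481.6, -198.1, 151.3]
ee_rot: [-179.9, 0.0, 64.1]
force: [0.1, -0.3, -0.8]
gripper_width: 54.7
time_s: 8.45
ee_pos: [481.6, -198.1, 151.4]
ee_rot: [-179.9, -0.1, 117.1]
force: [-0.3, -0.2, 0.6]
gripper_width: 54.9
time_s: 9.07
ee_pos: [481.9, -198.3, 151.9]
ee_rot: [-180.0, -0.1, 147.9]
force: [-0.2, 0.2, 0.0]
gripper_width: 54.5
[ 482.03153366 -198.33114756  151.99070184] [-1.79989542e+02 -4.52398073e-02  1.47966908e+02] [-2.36264482e+01  1.63473738e+01  1.02055890e+02 -4.24069222e-03
  6.16430190e+01 -8.15913444e+01]
```

View pics/w6z.png

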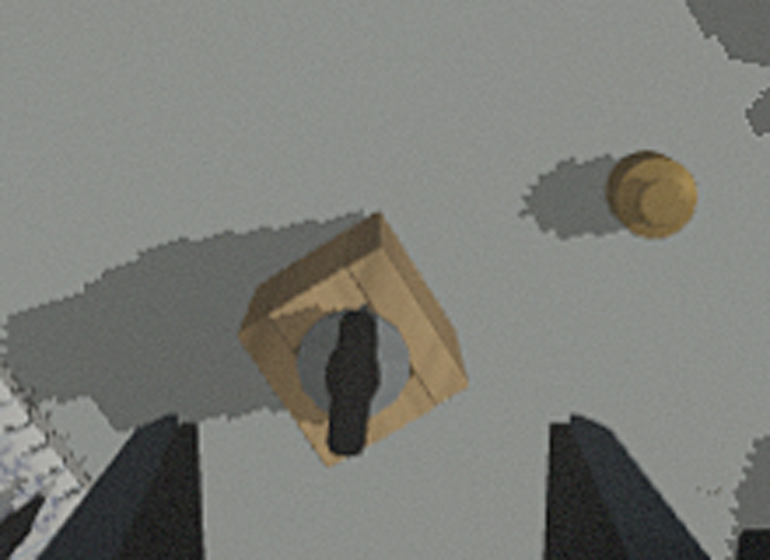

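Run:
```python
from h import *
f=load('w6.png')
u=lambda x,y:(210+(x+.5)/3.5-.5,100+(y+.5)/3.5-.5)
A=onplane(f,*u(356,345),78);B=onplane(f,*u(346,449),78);print(A,B,(A+B)/2,np.linalg.norm(A-B),np.degrees(np.arctan2(*(A-B)[1::-1])))
C=onplane(f,*u(346,449),78)
print('collar',onplane(f,*u(355,362),54),'axis top',onplane(f,*u(352,390),78))
# fingertips
print(proj(f,state()['ee_pos']))
rows([485.5,-205.5,58],145)
```

```text
[ 475.14174029 -197.77486215   78.        ] [ 494.69692266 -212.79193714   78.        ] [ 484.91933148 -205.28339964   78.        ] 24.655987076875167 142.4781426497764
collar [ 484.63240251 -204.42242025   54.        ] axis top [ 483.51034796 -204.10973251   78.        ]
(np.float64(315.3539851364758), np.float64(246.8195878341234))
shift tool [-6.82 -4.22 93.99] pos [ 482.03 -198.33  151.99] rot [-1.7999e+02 -5.0000e-02  1.4797e+02]
turn [-0.01 -0.04  2.97]
```

```bash
python3 -m creep '[[0.4,-6.6,-4.1,30,0,0,2.5],[0.4,0,0,30,0,0,0],[0.4,0,0,20,0,0,0],[0.4,0,0,10,0,0,0],[0.4,0,0,4,0,0,0]]' 30; python3 -m creep '[[0.98,0,0,0,0,0,0],[0.98,0,0,0,0,0,0],[0.98,0,0,0,0,0,0],[0.98,0,0,0,0,0,0],[0.98,0,0,0,0,0,0]]'
python3 - <<'E'
from h import *
f=snap('scene','s7.png');s=state();print(s['ee_pos'],s['ee_rot'],s['force'],s['gripper_width'])
a=cv2.resize(f['frame'][140:220,360:480],None,fx=6,fy=6,interpolation=cv2.INTER_CUBIC)
cv2.imwrite('pics/s7z.png',a[:,:,::-1])
E
```

```text
time_s: 9.75
ee_pos: [485.7, -205.4, 58.1]
ee_rot: [-180.0, -0.0, 145.5]
force: [-0.7, 0.9, 1.3]
gripper_width: 54.9
time_s: 10.38
ee_pos: [485.8, -205.5, 58.5]
ee_rot: [-180.0, 0.0, 145.6]
force: [-0.5, -0.1, 0.6]
gripper_width: 8.9
[ 485.77815909 -205.44687514   58.52127555] [-1.79998112e+02  2.07920223e-02  1.45568984e+02] [-0.36102603 -0.45286823  0.34832908] 8.79990687653282
```

View pics/s7z.png

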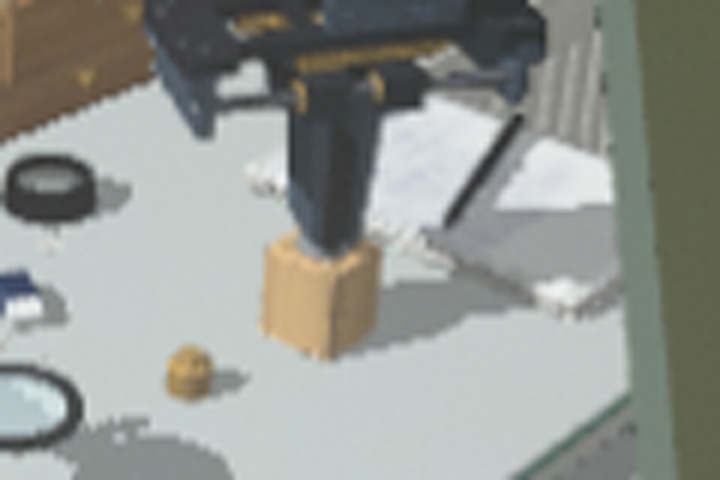

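```bash
python3 -m creep '[[0.98,0,0,-10,0,0,0],[0.98,0,0,-25,0,0,0],[0.98,0,0,-30,0,0,0],[0.98,0,0,-35,0,0,0],[0.98,0,0,0,0,0,0]]'
python3 - <<'E'
from h import *
f=snap('wrist','w8.png');g=snap('scene','s8.png');s=state();print(s['ee_pos'],s['ee_rot'],s['force'],s['gripper_width'],s['qpos'])
a=cv2.resize(f['frame'][140:300,220:420],None,fx=4,fy=3.5,interpolation=cv2.INTER_CUBIC)
cv2.imwrite('pics/w8z.png',a[:,:,::-1])
a=cv2.resize(g['frame'][120:220,360:480],None,fx=6,fy=6,interpolation=cv2.INTER_CUBIC)
cv2.imwrite('pics/s8z.png',a[:,:,::-1])
rows([613.9,34.3,158.5],-173.2)
E
```

```text
time_s: 11.05
ee_pos: [487.5, -206.2, 161.5]
ee_rot: [179.9, 0.4, 145.6]
force: [0.4, -0.3, -1.3]
gripper_width: 8.8
[ 485.3542766  -205.24279368  158.34335847] [-1.79994035e+02 -1.67642484e-03  1.45569642e+02] [-0.18914838  0.10012005 -0.97869533] 8.636047900295225 [-2.41690643e+01  1.64850424e+01  1.00833793e+02 -6.27060861e-03
  6.26838772e+01 -7.97358287e+01]
shift tool [ 2.9410e+01  2.7026e+02 -1.8000e-01] pos [ 485.35 -205.24  158.34] rot [-179.99   -0.    145.57]
turn [-1.000e-02 -0.000e+00 -4.123e+01]
```

View pics/w8z.png

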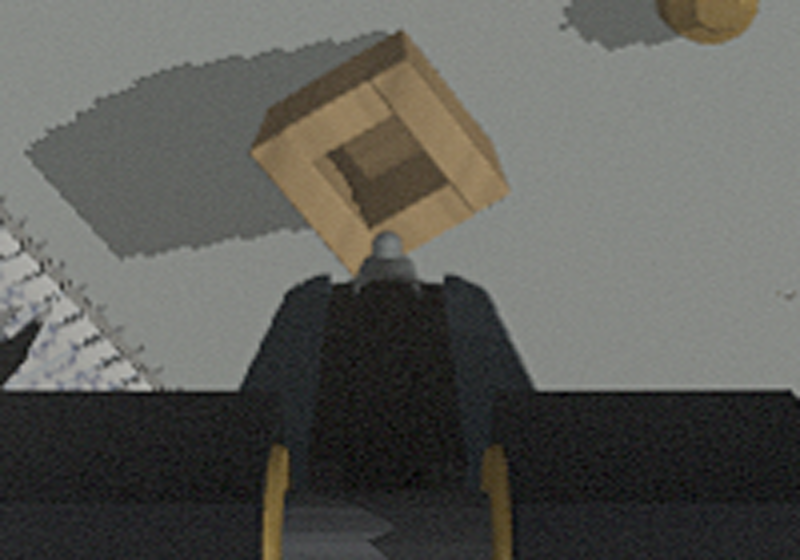

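View pics/s8z.png

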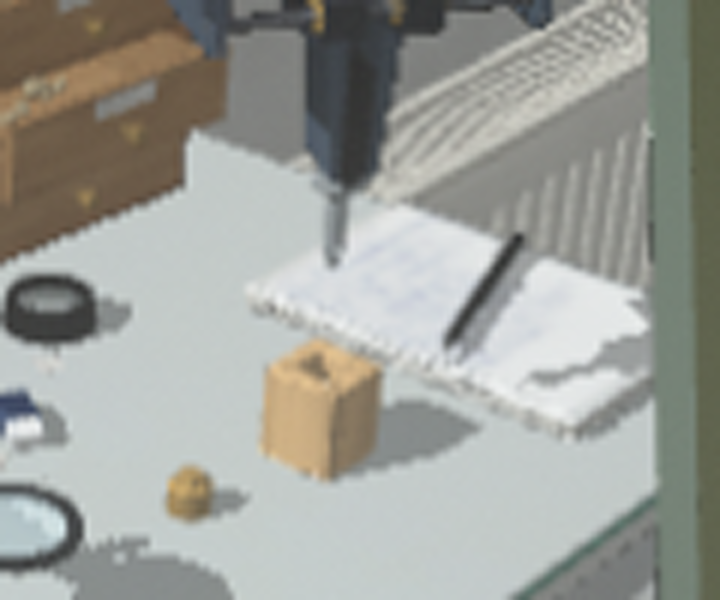

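Run:
```python
from h import *
f=load('w8.png');g=load('s8.png')
p0=np.array([485.35,-205.24,158.34]);Y=np.radians(145.57);ex=np.array([np.cos(Y),np.sin(Y),0]);ey=np.array([np.sin(Y),-np.cos(Y),0])
print('wrist obs tip ~',220+386/4-.4,140+236/3.5-.4,'scene obs tip',360+333/6-.4,120+267/6-.4,'scene collar',360+328/6,120+183/6)
for dx in (-2,0,2):
  t=p0+ex*dx-[0,0,54.5]; print(dx,np.round(proj(f,t),1),np.round(proj(g,t),1), 'collar left', np.round(proj(g,p0+ex*dx-[0,0,6]),1))
for dy in (-1,1): 
  t=p0+ey*dy-[0,0,54.5]; print('dy',dy,np.round(proj(f,t),1),np.round(proj(g,t),1))
a=cv2.resize(f['frame'][190:230,290:350],None,fx=13,fy=13,interpolation=cv2.INTER_CUBIC)
cv2.imwrite('pics/w8zz.png',a[:,:,::-1])
```

```text
wrist obs tip ~ 316.1 207.02857142857144 scene obs tip 415.1 164.1 scene collar 414.6666666666667 150.5
-2 [314.8 211.7] [414.4 163.9] collar left [415.7 149. ]
0 [314.8 209.1] [414.6 164.3] collar left [416.  149.3]
2 [314.7 206.5] [414.8 164.6] collar left [416.2 149.6]
dy -1 [313.4 209.1] [414.9 164.2]
dy 1 [316.1 209.1] [414.3 164.3]
```

View pics/w8zz.png

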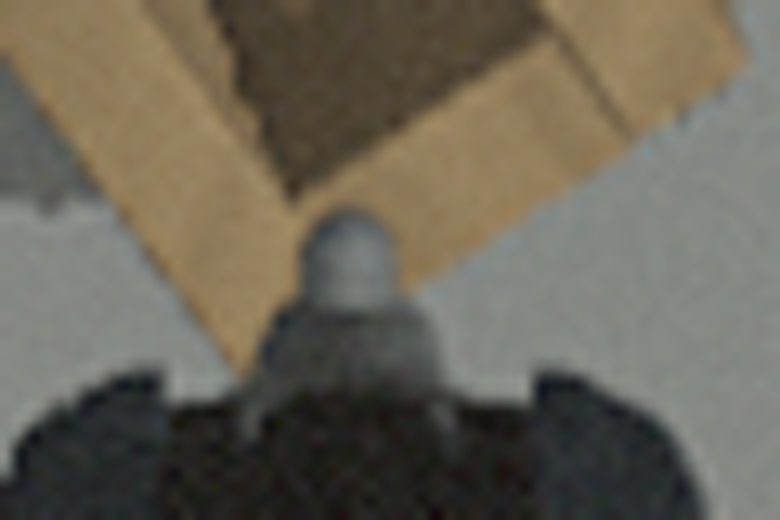

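```bash
python3 -m creep '[[0.98,6,54.2,0,0,0,0],[0.98,6,54.2,0,0,0,0],[0.98,6,54.2,0,0,0,0],[0.98,6,54.2,0,0,0,0],[0.98,6,54.2,0,0,0,0]]' && python3 -m creep '[[0.98,0,0,0,0,0,-10.3],[0.98,0,0,0,0,0,-10.3],[0.98,0,0,0,0,0,-10.3],[0.98,0,0,0,0,0,-10.3],[0.98,0,0,0,0,0,0]]' && python3 -m creep '[[0.98,0,0,0,0,0,0]]'
python3 - <<'E'
from h import *
f=snap('wrist','w9.png');g=snap('scene','s9.png')
a=cv2.resize(f['frame'][110:230,240:390],None,fx=5,fy=5,interpolation=cv2.INTER_CUBIC)
cv2.imwrite('pics/w9z.png',a[:,:,::-1])
rows([613.9,35.1,158.5],-173.2);print(state()['gripper_width'])
E
```

```text
time_s: 11.78
ee_pos: [613.8, 36.7, 156.5]
ee_rot: [-179.9, -0.1, 145.6]
force: [0.7, -0.8, -0.6]
gripper_width: 8.7
time_s: 12.4
ee_pos: [613.3, 35.1, 156.6]
ee_rot: [180.0, -0.2, -173.4]
force: [-0.2, 0.3, -1.1]
gripper_width: 8.8
time_s: 12.52
ee_pos: [613.7, 35.1, 157.4]
ee_rot: [180.0, -0.1, -173.4]
force: [0.6, 0.6, -0.7]
gripper_width: 8.5
shift tool [ 0.03  0.04 -0.65] pos [613.93  35.06 157.85] rot [-1.8000e+02 -5.0000e-02 -1.7332e+02]
turn [-0.   -0.05 -0.12]
8.72587616705043
```

View pics/w9z.png

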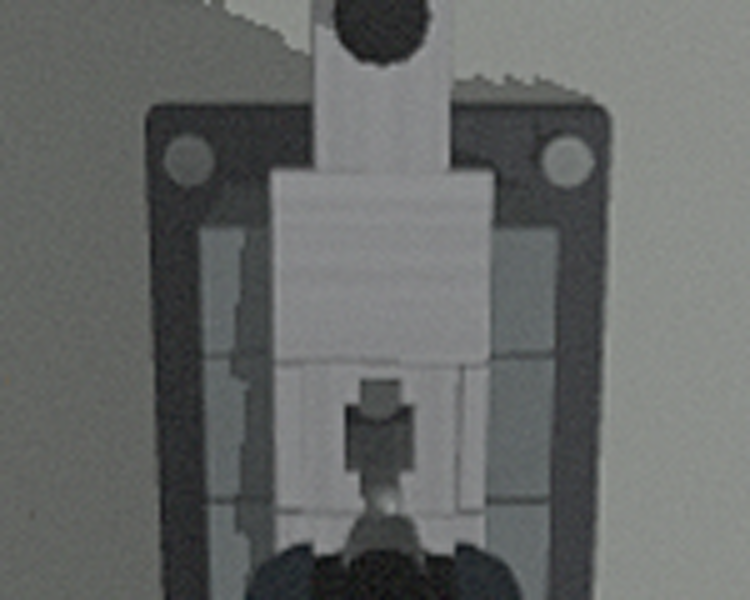

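Run:
```python
from h import *
f=load('w9.png')
u=lambda x,y:(240+(x+.5)/5-.5,110+(y+.5)/5-.5)
print('tip nominal px',np.round(proj(f,[613.93,35.06,157.85-54.5]),2),'obs',np.round(u(384,487),2))
print('axis at z61',np.round(proj(f,[613.93,35.06,61]),2),'hole obs',np.round(u(380,437.5),2))
print('hole nominal w9',onplane(f,*u(380,437.5),61))
for y in (405,471): print(onplane(f,*u(380,y),61)[:2])
print('slot top',onplane(f,*u(380,378),61)[:2])
# edges for yaw
for (x,y,z) in [(203,356,55),(553,356,55),(207,498,55),(550,498,55),(273,200,61),(492,200,61),(275,350,61),(489,350,61),(153,200,8),(606,200,8),(163,560,8),(598,560,8)]: print((x,y,z),onplane(f,*u(x,y),z)[:2].round(2))
print('stub top?',onplane(f,*u(383,15),89)[:2],'base',onplane(f,*u(383,45),61)[:2])
```

```text
tip nominal px [315.79 214.32] obs [316.4 207. ]
axis at z61 [315.82 197.37] hole obs [315.6 197.1]
hole nominal w9 [613.71884532  34.84758203  61.        ]
[608.09567833  34.19464724]
[619.58357433  35.5285453 ]
slot top [603.47267801  33.65783227]
(203, 356, 55) [604.67   3.63]
(553, 356, 55) [597.81  62.47]
(207, 498, 55) [629.86   6.49]
(550, 498, 55) [622.98  65.62]
(273, 200, 61) [576.02  13.1 ]
(492, 200, 61) [571.93  48.17]
(275, 350, 61) [600.73  15.86]
(489, 350, 61) [596.64  51.01]
(153, 200, 8) [586.96 -12.48]
(606, 200, 8) [576.82  74.48]
(163, 560, 8) [660.77  -4.7 ]
(598, 560, 8) [650.42  84.22]
stub top? [543.95240075  27.20009582] base [549.66698882  27.88395088]
```

Run:
```python
from h import *
f=load('w9.png');g=load('s9.png')
a=cv2.resize(f['frame'][190:225,295:340],None,fx=12,fy=12,interpolation=cv2.INTER_CUBIC)
p=proj(g,[613.9,35,100]);print(p)
x,y=int(p[0]),int(p[1])
b=cv2.resize(g['frame'][y-30:y+30,x-30:x+30],None,fx=7,fy=7,interpolation=cv2.INTER_CUBIC)
h=max(a.shape[0],b.shape[0]);c=np.zeros((h,a.shape[1]+b.shape[1],3),np.uint8);c[:a.shape[0],:a.shape[1]]=a;c[:b.shape[0],a.shape[1]:]=b
c=np.clip(c.astype(float)*1.5,0,255).astype(np.uint8)
cv2.imwrite('pics/c9.png',c[:,:,::-1]);print(a.shape,b.shape,x-30,y-30)
```

```text
(np.float64(325.3001292332416), np.float64(180.49601184189785))
(420, 540, 3) (420, 420, 3) 295 150
```

View pics/c9.png

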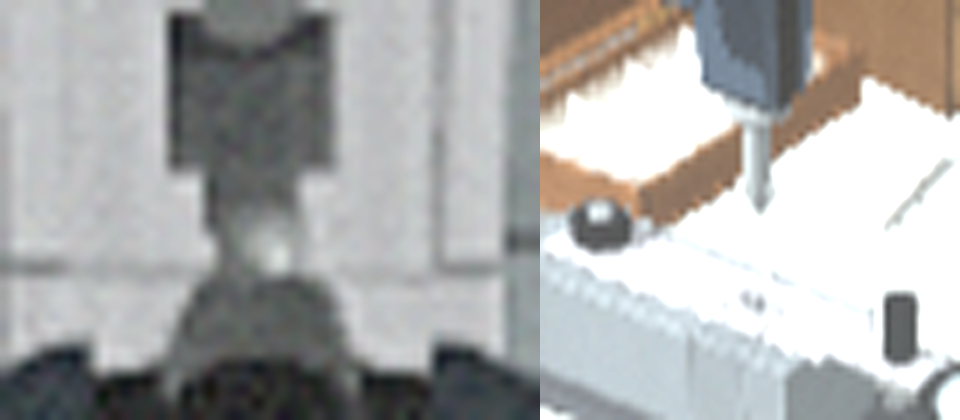

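Run:
```python
from h import *
g=load('s9.png')
p0=np.array([613.93,35.06,157.85])
for d in [(0,0),(-4,0),(4,0),(0,-4),(0,4)]:
  print(d,[np.round(proj(g,p0+[d[0],d[1],z]),2) for z in (-6,-10,-20,-54.5)])
print('obs tip',295+224/7-.5,150+213/7-.5,'shank',295+218/7-.5,150+140/7-.5)
# triangulate tip wrist+scene
f=load('w9.png')
def tri(a,b):
  (o1,d1),(o2,d2)=a,b
  A=np.array([d1,-d2]).T;s=np.linalg.lstsq(A,o2-o1,rcond=None)[0];return o1+d1*s[0],o2+d2*s[1]
print(tri(ray(f,316.4,208.3),ray(g,326.5,179.7)))
g8=load('s8.png');q=np.array([485.35,-205.24,158.34])
print('s8',[np.round(proj(g8,q+[0,0,z]),2) for z in (-6,-20,-54.5)])
```

```text
(0, 0) [array([324.96, 164.06]), array([324.99, 165.35]), array([325.05, 168.57]), array([325.26, 179.46])]
(-4, 0) [array([326.  , 164.53]), array([326.03, 165.83]), array([326.08, 169.04]), array([326.28, 179.95])]
(4, 0) [array([323.92, 163.59]), array([323.95, 164.88]), array([324.02, 168.09]), array([324.24, 178.97])]
(0, -4) [array([325.99, 163.55]), array([326.01, 164.84]), array([326.07, 168.05]), array([326.27, 178.93])]
(0, 4) [array([323.93, 164.57]), array([323.96, 165.86]), array([324.02, 169.08]), array([324.24, 179.98])]
obs tip 326.5 179.92857142857142 shank 325.64285714285717 169.5
(array([609.00213662,  34.92052613, 104.40750575]), array([609.10847565,  34.99580735, 104.44600759]))
s8 [array([415.96, 149.29]), array([415.56, 153.67]), array([414.6 , 164.27])]
```

Run:
```python
from h import *
f=load('w9.png')
p0=np.array([613.93,35.06,157.85]);Y=np.radians(-173.32);ex=np.array([np.cos(Y),np.sin(Y),0]);ez=np.array([0,0,-1.])
for n,q in [('tcp',(0,0)),('edge16',(16,0)),('edge11',(11,0)),('tip',(0,54.5)),('tip+.6',(.6,54.5)),('pinend',(9.5,42.5)),('pinend lower',(9.5,45)),('pinend upper',(9.5,40)),('collar front low',(14,8.5)),('collar front top',(14,4.5)),('tipfront',(2,54.5))]:
  print(n,np.round(proj(f,p0+ex*q[0]+ez*q[1]),1))
a=cv2.resize(f['frame'][195:300,230:400],None,fx=4.7,fy=4.7,interpolation=cv2.INTER_CUBIC)
a=np.clip(a.astype(float)*2.5,0,255).astype(np.uint8)
cv2.imwrite('pics/c9b.png',a[:,:,::-1])
```

```text
tcp [315.7 247. ]
edge16 [315.7 220.2]
edge11 [315.7 228.7]
tip [315.8 214.3]
tip+.6 [315.8 213.5]
pinend [315.8 207. ]
pinend lower [315.8 205.9]
pinend upper [315.8 208.2]
collar front low [315.7 218.3]
collar front top [315.7 220.7]
tipfront [315.8 211.7]
```

View pics/c9b.png

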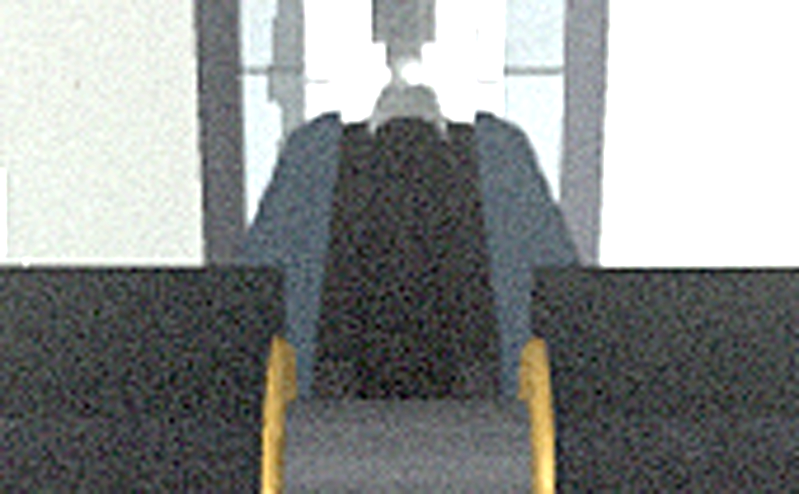

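```bash
python3 -m creep '[[0.98,0,-0.5,20,0,0,0],[0.98,0,0,15,0,0,0],[0.98,0,0,10,0,0,0],[0.98,0,0,0,0,0,0]]'
python3 - <<'E'
from h import *
f=snap('wrist','w10.png')
a=cv2.resize(f['frame'][110:230,240:390],None,fx=5,fy=5,interpolation=cv2.INTER_CUBIC)
a=np.clip(a.astype(float)*1.5,0,255).astype(np.uint8)
cv2.imwrite('pics/w10z.png',a[:,:,::-1])
rows([613.8,34.5,108],-173.2);print(state()['gripper_width'],state()['force'])
E
```

```text
time_s: 13.12
ee_pos: [613.7, 34.6, 112.4]
ee_rot: [180.0, -0.1, -173.2]
force: [-0.8, 0.7, -0.5]
gripper_width: 8.5
shift tool [ 0.47 -0.06  5.18] pos [614.26  34.61 113.18] rot [-1.8000e+02 -2.0000e-02 -1.7324e+02]
turn [-0.   -0.02 -0.04]
9.17561297428571 [-0.11606327  0.60595836  0.00744754]
```

View pics/w10z.png

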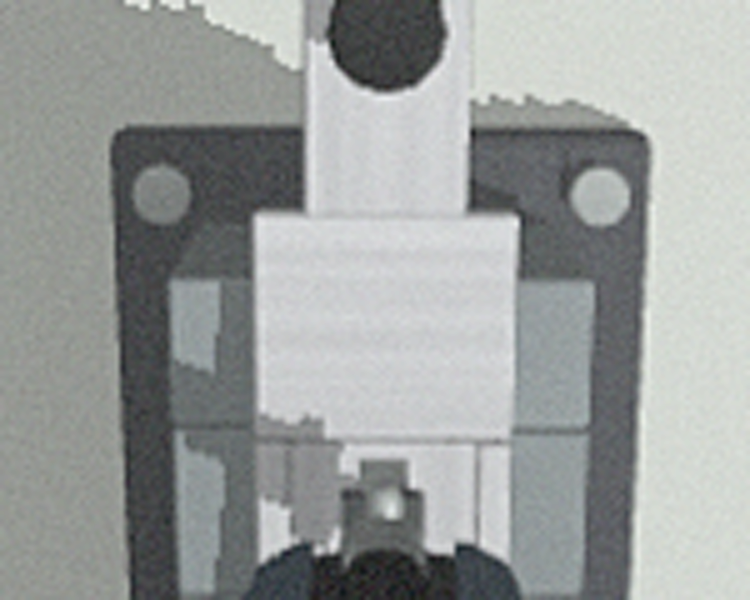

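Run:
```python
from h import *
f=load('w10.png')
a=cv2.resize(f['frame'][190:230,295:345],None,fx=14,fy=14,interpolation=cv2.INTER_CUBIC)
a=np.clip(a.astype(float)*1.6,0,255).astype(np.uint8)
cv2.imwrite('pics/c10.png',a[:,:,::-1])
```

```text
(no output)
```

View pics/c10.png

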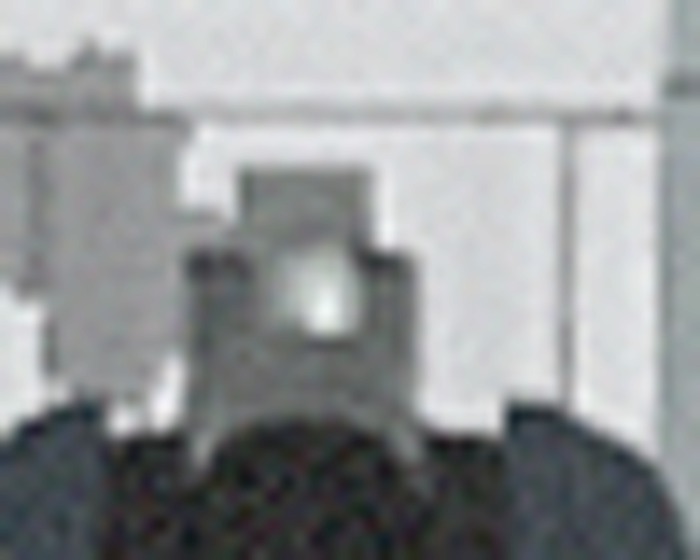

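```bash
python3 -m creep '[[0.98,0,-0.3,4,0,0,0],[0.98,0,0,2,0,0,0],[0.98,0,0,2,0,0,0],[0.98,0,0,0,0,0,0]]' && python3 -m creep '[[0.98,0,0,2,0,0,0],[0.98,0,0,0,0,0,0]]'
python3 - <<'E'
from h import *
f=snap('wrist','w11.png')
a=cv2.resize(f['frame'][190:240,290:350],None,fx=12,fy=12,interpolation=cv2.INTER_CUBIC)
a=np.clip(a.astype(float)*1.6,0,255).astype(np.uint8)
cv2.imwrite('pics/c11.png',a[:,:,::-1])
s=state();print(s['ee_pos'],s['force'],s['torque'])
E
```

```text
time_s: 13.68
ee_pos: [614.2, 34.3, 105.2]
ee_rot: [-180.0, -0.0, -173.2]
force: [-0.1, 0.1, -0.7]
gripper_width: 8.8
time_s: 13.92
ee_pos: [614.2, 34.3, 103.2]
ee_rot: [-180.0, -0.0, -173.2]
force: [0.1, 0.2, -1.1]
gripper_width: 8.6
[614.23276625  34.28283459 103.26322697] [ 0.74373999 -0.0267084   0.01150596] [ 0.11459513 -0.13930288  0.00188428]
```

View pics/c11.png

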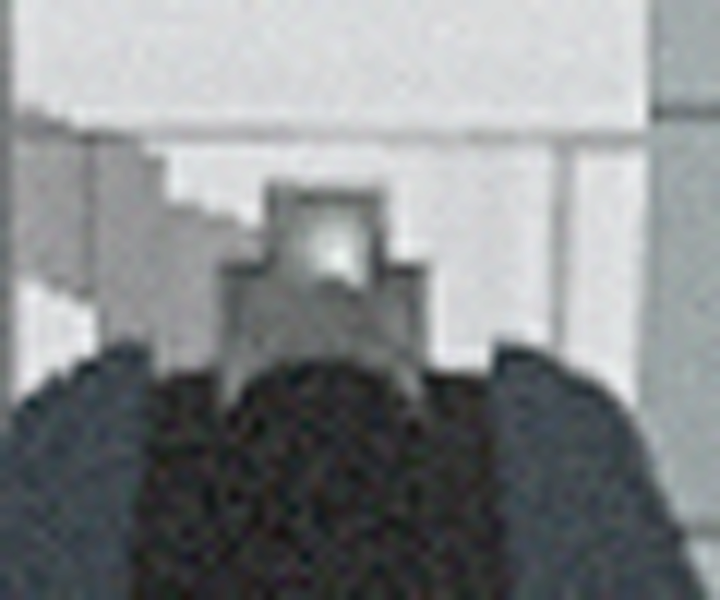

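Pin is starting into the arm's slot with no force. Going on in small steps.

```bash
for i in 1; do python3 -m creep '[[0.98,0,0,2,0,0,0],[0.98,0,0,2,0,0,0],[0.98,0,0,0,0,0,0]]'; done | grep -E 'pos|force'; python3 -m creep '[[0.98,0,0,2,0,0,0],[0.98,0,0,0,0,0,0]]' | grep -E 'pos|force'; python3 -m creep '[[0.98,0,0,2,0,0,0],[0.98,0,0,0,0,0,0]]' | grep -E 'pos|force'
```

```text
ee_pos: [614.1, 34.3, 99.0]
force: [0.1, -0.0, 0.2]
ee_pos: [614.1, 34.3, 97.1]
force: [-0.8, 0.0, -0.7]
ee_pos: [614.1, 34.3, 95.1]
force: [0.1, 0.4, 0.3]
```

```bash
python3 -m creep '[[0.98,0,0,2,0,0,0],[0.98,0,0,0,0,0,0]]' | grep -E 'pos|force'; python3 -m creep '[[0.98,0,0,2,0,0,0],[0.98,0,0,0,0,0,0]]' | grep -E 'pos|force'; python3 -m creep '[[0.98,0,0,1.5,0,0,0],[0.98,0,0,0,0,0,0]]' | grep -E 'pos|force'; python3 -m creep '[[0.98,0,0,1.5,0,0,0],[0.98,0,0,0,0,0,0]]' | grep -E 'pos|force'
```

```text
ee_pos: [614.1, 34.3, 93.1]
force: [0.3, -0.1, -0.4]
ee_pos: [614.1, 34.3, 91.1]
force: [-0.8, -0.1, -1.0]
ee_pos: [614.2, 34.3, 89.7]
force: [0.2, -0.1, 0.6]
ee_pos: [614.4, 34.3, 88.6]
force: [-0.3, 0.6, 1.3]
```

```bash
python3 -m creep '[[0.98,0,0,1.5,0,0,0],[0.98,0,0,0,0,0,0]]' | grep -E 'pos|force'; python3 -m creep '[[0.98,0,0,1.5,0,0,0],[0.98,0,0,0,0,0,0]]' | grep -E 'pos|force'; python3 -m creep '[[0.98,0,0,1.5,0,0,0],[0.98,0,0,0,0,0,0],[0.98,0,0,0,0,0,0]]' | grep -E 'pos|force|wid'
```

```text
ee_pos: [614.5, 34.3, 87.1]
force: [0.1, -0.5, 3.4]
ee_pos: [614.5, 34.3, 85.5]
force: [-0.6, -0.5, 4.4]
ee_pos: [614.5, 34.3, 84.1]
force: [-0.9, -0.3, 4.5]
gripper_width: 8.8
```

```bash
python3 -m creep '[[0.98,0,0,1.5,0,0,0],[0.98,0,0,0,0,0,0],[0.98,0,0,0,0,0,0]]' | grep -E 'pos|force'; python3 -m creep '[[0.98,0,0,1.2,0,0,0],[0.98,0,0,0,0,0,0],[0.98,0,0,0,0,0,0]]' | grep -E 'pos|force';python3 -m creep '[[0.98,0,0,1,0,0,0],[0.98,0,0,0,0,0,0],[0.98,0,0,0,0,0,0]]' | grep -E 'pos|force|wid'
python3 - <<'E'
from h import *
import time
f=snap('wrist','w12.png')
print(state()['force'],state()['torque'],state()['ee_pos'])
E
```

```text
ee_pos: [614.5, 34.3, 82.8]
force: [-1.0, 0.7, 6.5]
ee_pos: [614.5, 34.3, 81.7]
force: [-1.3, -0.1, 7.4]
ee_pos: [614.6, 34.3, 80.9]
force: [-1.3, 0.1, 7.8]
gripper_width: 8.7
[-1.34825632 -0.01024641  8.47964882] [ 0.04719732  0.14827029 -0.02274414] [614.55664445  34.27011797  80.9038517 ]
```

```bash
python3 -m creep '[[0.98,0,0,0.8,0,0,0],[0.98,0,0,0,0,0,0],[0.98,0,0,0,0,0,0]]' | grep -E 'pos|force'; python3 -m creep '[[0.98,0,0,0.5,0,0,0],[0.98,0,0,0,0,0,0],[0.98,0,0,0,0,0,0]]' | grep -E 'pos|force'
python3 - <<'E'
from h import *
for i in range(4): snap('wrist','w12.png');print(state()['force'].round(2),state()['ee_pos'].round(2))
E
```

```text
ee_pos: [614.6, 34.3, 80.4]
force: [-1.3, -1.1, 9.3]
ee_pos: [614.6, 34.3, 80.3]
force: [-1.3, -0.3, 11.1]
[-1.75 -0.52 10.29] [614.61  34.32  80.28]
[-1.84 -0.12 11.3 ] [614.59  34.29  80.28]
[-2.21 -1.   10.67] [614.63  34.3   80.3 ]
[-3.48 -0.47 11.15] [614.61  34.29  80.3 ]
```

Bottomed at about 11 N (z stays at 80.3). Turning clockwise now.

```bash
python3 -m creep '[[0.98,0,0,0,0,0,4],[0.98,0,0,0,0,0,4],[0.98,0,0,0,0,0,4],[0.98,0,0,0,0,0,0]]'
python3 - <<'E'
from h import *
print(state()['torque'],state()['force'])
E
```

```text
time_s: 19.35
ee_pos: [614.6, 34.2, 80.3]
ee_rot: [-180.0, 0.1, 174.8]
force: [-1.5, -0.2, 10.6]
gripper_width: 8.8
[-0.00860096  0.36479456 -0.02091539] [-1.47831038 -0.16511944 10.61841004]
```

```bash
python3 -m creep '[[0.98,0,0,0,0,0,6],[0.98,0,0,0,0,0,6],[0.98,0,0,0,0,0,6],[0.98,0,0,0,0,0,6],[0.98,0,0,0,0,0,0]]'|grep -vE 'time|wid'
python3 - <<'E'
from h import *
print(state()['torque'],state()['force'])
E
python3 -m creep '[[0.98,0,0,0,0,0,6],[0.98,0,0,0,0,0,6],[0.98,0,0,0,0,0,6],[0.98,0,0,0,0,0,6],[0.98,0,0,0,0,0,0]]'|grep -vE 'time'
python3 - <<'E'
from h import *
print(state()['torque'],state()['force'])
E
```

```text
ee_pos: [615.4, 34.1, 80.4]
ee_rot: [179.9, 0.2, 150.7]
force: [-0.5, -1.1, 11.2]
[-0.12789766  0.04888209 -0.00174807] [-0.53182679 -1.13905706 11.21853724]
ee_pos: [615.5, 34.1, 80.4]
ee_rot: [179.9, 0.1, 126.7]
force: [0.2, -2.0, 8.5]
gripper_width: 8.7
[-0.1140774  -0.06173081  0.01030342] [ 0.18158416 -1.96019475  8.51410174]
```

```bash
python3 -m creep '[[0.98,0,0,0.3,0,0,6],[0.98,0,0,0,0,0,6],[0.98,0,0,0,0,0,6],[0.98,0,0,0,0,0,6],[0.98,0,0,0,0,0,0]]'|grep -vE 'time'
python3 - <<'E'
from h import *
print(state()['torque'],state()['force'])
E
python3 -m creep '[[0.98,0,0,0,0,0,4],[0.98,0,0,0,0,0,3],[0.98,0,0,0,0,0,0]]'
python3 - <<'E'
from h import *
snap('wrist','w13.png')
print(state()['torque'],state()['force'],state()['ee_rot'],state()['ee_pos'])
E
```

```text
ee_pos: [615.1, 33.9, 80.3]
ee_rot: [179.9, 0.1, 102.8]
force: [-2.1, -1.8, 11.6]
gripper_width: 8.9
[-0.26205684  0.31714384  0.072758  ] [-2.09481638 -1.80509741 11.55037709]
time_s: 21.6
ee_pos: [614.6, 33.9, 80.2]
ee_rot: [179.9, 0.1, 95.8]
force: [-2.4, -2.2, 12.3]
gripper_width: 8.6
[-0.26713217  0.46565158  0.04889927] [-1.76419075 -0.587245   12.05573964] [1.79928019e+02 5.62384749e-02 9.57860904e+01] [614.54723209  33.88334986  80.26971787]
```

```bash
python3 -m creep '[[0.98,0,0,-1,0,0,0],[0.98,0,0,-1,0,0,0],[0.98,0,0,-1,0,0,0],[0.98,0,0,0,0,0,0]]'; python3 -m creep '[[0.98,0,0,-1,0,0,0],[0.98,0,0,0,0,0,0]]';python3 -m creep '[[0.98,0,0,-1,0,0,0],[0.98,0,0,0,0,0,0]]';python3 -m creep '[[0.98,0,0,-0.7,0,0,0],[0.98,0,0,0,0,0,0]]'
python3 - <<'E'
from h import *
print(state()['torque'],state()['force'],state()['ee_rot'],state()['ee_pos'])
E
```

```text
time_s: 22.15
ee_pos: [614.3, 33.8, 82.0]
ee_rot: [180.0, 0.1, 95.8]
force: [-1.7, -1.5, 6.4]
gripper_width: 8.9
time_s: 22.4
ee_pos: [614.3, 33.8, 82.8]
ee_rot: [180.0, 0.1, 95.8]
force: [-0.8, -1.4, 5.1]
gripper_width: 9.1
time_s: 22.65
ee_pos: [614.3, 33.9, 83.7]
ee_rot: [180.0, 0.0, 95.8]
force: [-0.8, -2.8, 5.7]
gripper_width: 8.7
time_s: 22.9
ee_pos: [614.3, 33.9, 84.1]
ee_rot: [-180.0, 0.0, 95.8]
force: [-0.6, -3.2, 4.4]
gripper_width: 8.6
[-0.67142802 -0.01236829 -0.06545458] [-0.5600295  -3.24993974  4.37266185] [-1.79992467e+02  4.30359522e-02  9.57792646e+01] [614.26768482  33.92992113  84.14886055]
```

```bash
python3 -m creep '[[0.98,0,0,-0.7,0,0,0],[0.98,0,0,0,0,0,0]]';python3 -m creep '[[0.98,0,0,-0.7,0,0,0],[0.98,0,0,0,0,0,0]]'
python3 - <<'E'
from h import *
print(state()['torque'],state()['force'],state()['ee_rot'],state()['ee_pos'])
E
```

```text
time_s: 23.15
ee_pos: [614.2, 33.9, 84.8]
ee_rot: [-180.0, 0.0, 95.8]
force: [-0.0, -3.8, 3.5]
gripper_width: 8.7
time_s: 23.4
ee_pos: [614.2, 34.0, 85.5]
ee_rot: [-180.0, 0.0, 95.8]
force: [-0.4, -4.1, 2.5]
gripper_width: 8.5
[-1.06908032 -0.12771589 -0.05014867] [-0.44292935 -4.08400072  2.45924843] [-1.79989156e+02  3.80547290e-02  9.57797884e+01] [614.24163126  33.98452613  85.52004418]
```

```bash
python3 -m creep '[[0.98,-0.6,0,0,0,0,0],[0.98,0,0,0,0,0,0]]'; python3 -m creep '[[0.98,0,0,0,0,0,0],[0.98,0,0,0,0,0,0],[0.98,0,0,0,0,0,0]]' 3; python3 -m creep '[[0.8,0,0,0,0,0,0],[0.8,0,0,0,0,0,0],[0.8,0,0,0,0,0,0]]'
python3 - <<'E'
from h import *
f=snap('wrist','w14.png');g=snap('scene','s14.png')
print(state()['torque'],state()['force'],state()['ee_rot'],state()['ee_pos'])
a=cv2.resize(f['frame'][170:300,230:400],None,fx=4.7,fy=4.4,interpolation=cv2.INTER_CUBIC)
a=np.clip(a.astype(float)*1.8,0,255).astype(np.uint8)
cv2.imwrite('pics/c14.png',a[:,:,::-1])
b=cv2.resize(g['frame'][150:230,285:365],None,fx=7,fy=7,interpolation=cv2.INTER_CUBIC)
cv2.imwrite('pics/s14z.png',b[:,:,::-1])
E
```

```text
time_s: 23.65
ee_pos: [614.3, 33.9, 85.6]
ee_rot: [-180.0, -0.0, 95.8]
force: [-0.1, -3.2, 0.8]
gripper_width: 8.5
time_s: 24.02
ee_pos: [614.2, 34.3, 85.5]
ee_rot: [-180.0, -0.1, 95.8]
force: [-0.1, 0.3, 1.2]
gripper_width: 9.3
time_s: 24.4
ee_pos: [614.3, 33.8, 85.5]
ee_rot: [-180.0, -0.0, 95.8]
force: [0.1, 0.1, 0.2]
gripper_width: 18.4
[ 0.03139242 -0.06356574 -0.07874081] [0.04431108 0.0787844  0.32469513] [-1.79994832e+02 -1.02604500e-03  9.57604176e+01] [614.30401211  33.71480657  85.55022344]
```

View pics/c14.png

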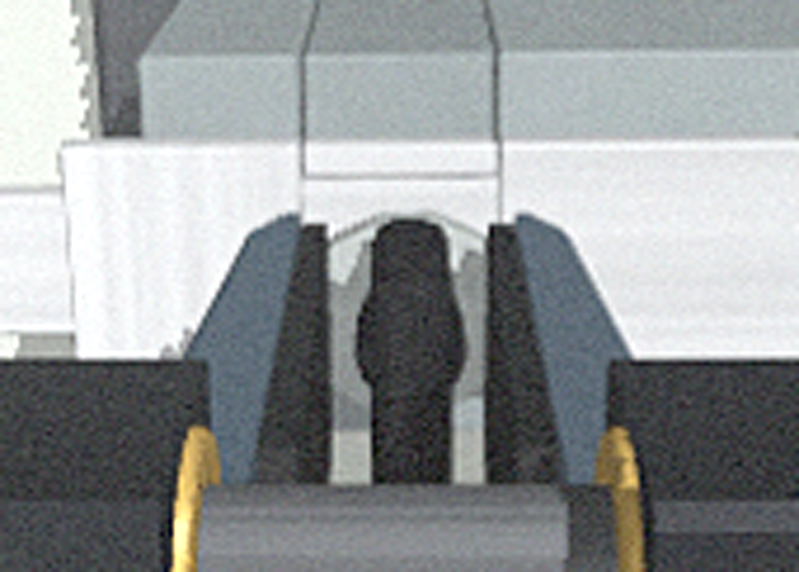

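View pics/s14z.png

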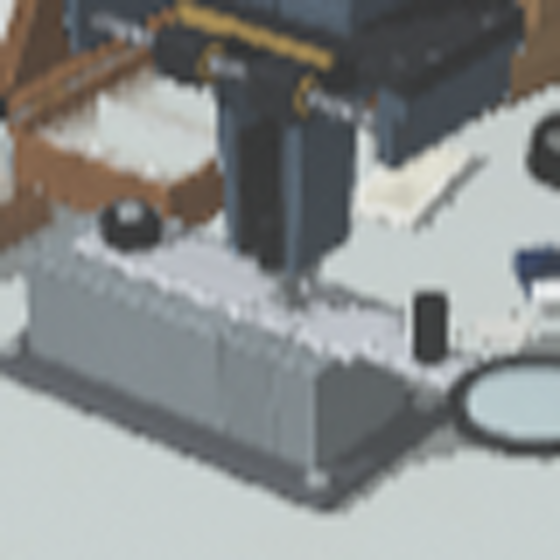

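```bash
python3 -m creep '[[0.5,0,0,0,0,0,0],[0.5,0,0,-5,0,0,0],[0.5,0,0,-30,0,0,0],[0.5,0,0,-45,0,0,0],[0.5,0,0,-40,0,0,0]]';python3 -m creep '[[0.5,0,0,0,0,0,0],[0.5,0,0,0,0,0,0]]'
python3 - <<'E'
from h import *
f=snap('wrist','w15.png');g=snap('scene','s15.png')
print(state()['force'],state()['ee_rot'],state()['ee_pos'])
a=cv2.resize(f['frame'][120:260,220:410],None,fx=4.2,fy=4.2,interpolation=cv2.INTER_CUBIC)
a=np.clip(a.astype(float)*1.6,0,255).astype(np.uint8)
cv2.imwrite('pics/c15.png',a[:,:,::-1])
b=cv2.resize(g['frame'][150:230,285:365],None,fx=7,fy=7,interpolation=cv2.INTER_CUBIC)
cv2.imwrite('pics/s15z.png',b[:,:,::-1])
E
```

```text
time_s: 25.12
ee_pos: [614.4, 33.7, 207.5]
ee_rot: [179.9, 0.0, 95.8]
force: [-0.2, 0.2, 0.1]
gripper_width: 45.5
time_s: 25.38
ee_pos: [613.8, 33.7, 205.1]
ee_rot: [-179.9, 0.0, 95.8]
force: [1.2, 0.0, -0.5]
gripper_width: 45.5
[ 0.42291454 -0.1915856  -0.01406785] [-1.79819949e+02 -6.89842864e-03  9.57672337e+01] [613.39580678  33.67643378 204.06035198]
```

View pics/c15.png

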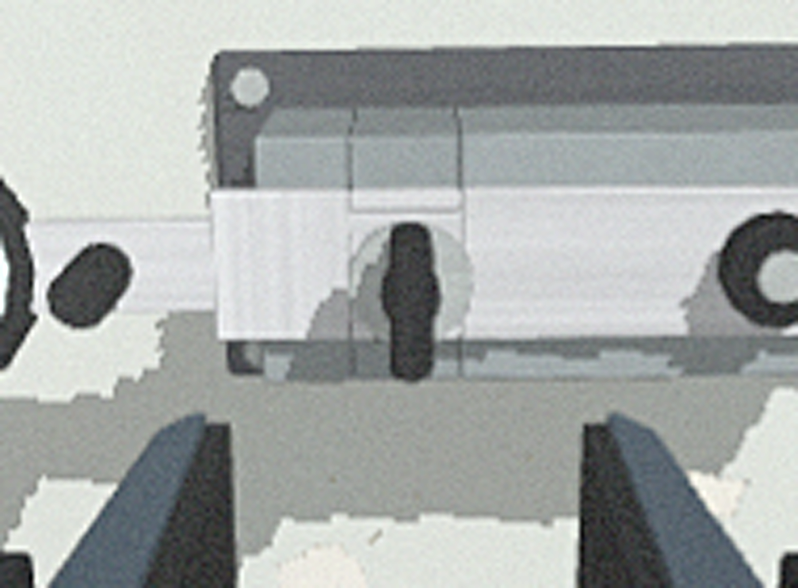

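View pics/s15z.png

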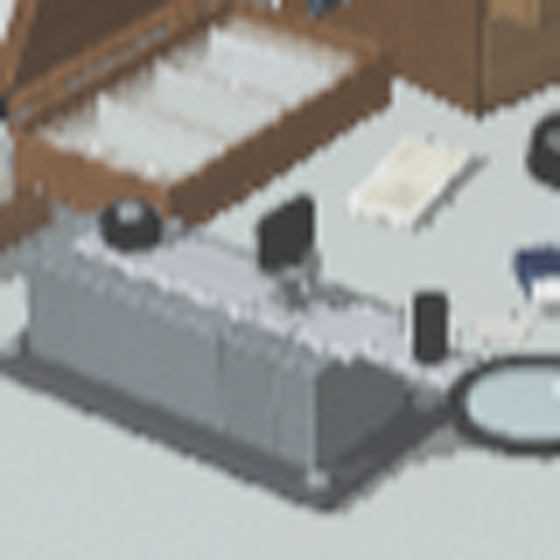

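The screw stands in the hole turned across it, but in the scene crop its wing looks shifted left of its collar, so it may be leaning. I'll compare it with the projection of an upright screw.

Run:
```python
from h import *
f=load('w15.png');g=load('s15.png')
Y=np.radians(96.3);ex=np.array([np.cos(Y),np.sin(Y),0]);c=np.array([613.8,34.6,0])
z=lambda p:np.round([(p[0]-220+.5)*4.2-.5,(p[1]-120+.5)*4.2-.5],0)
zs=lambda p:np.round([(p[0]-285+.5)*7-.5,(p[1]-150+.5)*7-.5],0)
for n,d,h in [('wing top +y',15,104.3),('wing bot +y',15,80.3),('wing top -y',-15,104.3),('wing bot -y',-15,80.3),('collar top c',0,80.3),('collar +y',14,80.3),('collar -y',-14,80.3),('wing c',0,92.3),('shank at arm',0,61)]:
  p=c+ex*d+[0,0,h]; print(n,'wrist',z(proj(f,p)),'scene',zs(proj(g,p)))
```

```text
wing top +y wrist [403. 246.] scene [262. 222.]
wing bot +y wrist [403. 220.] scene [263. 274.]
wing top -y wrist [404. 388.] scene [309. 192.]
wing bot -y wrist [404. 353.] scene [310. 243.]
collar top c wrist [404. 287.] scene [287. 259.]
collar +y wrist [403. 225.] scene [265. 273.]
collar -y wrist [404. 348.] scene [308. 244.]
wing c wrist [404. 302.] scene [286. 233.]
shank at arm wrist [404. 266.] scene [288. 300.]
```

Run:
```python
from h import *
f=load('w15.png');g=load('s15.png')
Y=np.radians(96.3);ex=np.array([np.cos(Y),np.sin(Y),0]);c=np.array([613.8,34.6,0])
def mk(F,x0,y0,w,h,k):
  a=cv2.resize(F['frame'][y0:y0+h,x0:x0+w],None,fx=k,fy=k,interpolation=cv2.INTER_CUBIC)
  a=np.clip(a.astype(float)*1.6,0,255).astype(np.uint8)[:,:,::-1].copy()
  b=a.copy()
  P=lambda d,hh:tuple(int(round(v)) for v in [(proj(F,c+ex*d+[0,0,hh])[0]-x0+.5)*k,(proj(F,c+ex*d+[0,0,hh])[1]-y0+.5)*k])
  for A,B in [((15,104.3),(15,80.3)),((15,80.3),(-15,80.3)),((-15,80.3),(-15,104.3)),((-15,104.3),(15,104.3)),((0,110),(0,61))]: cv2.line(b,P(*A),P(*B),(0,0,255),1)
  return np.hstack([a,b])
A=mk(f,300,165,36,50,11);B=mk(g,312,170,28,32,14)
print(A.shape,B.shape)
cv2.imwrite('pics/oa.png',A);cv2.imwrite('pics/ob.png',B)
```

```text
(550, 792, 3) (448, 784, 3)
```

View pics/oa.png

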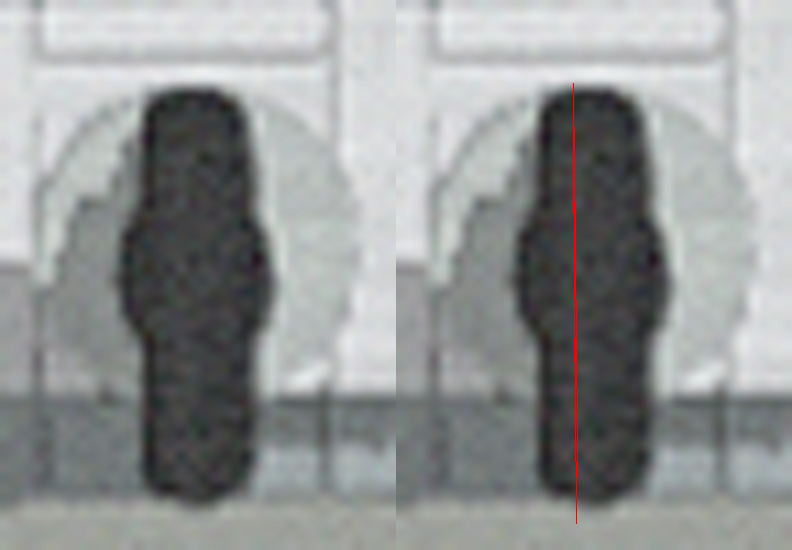

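View pics/ob.png

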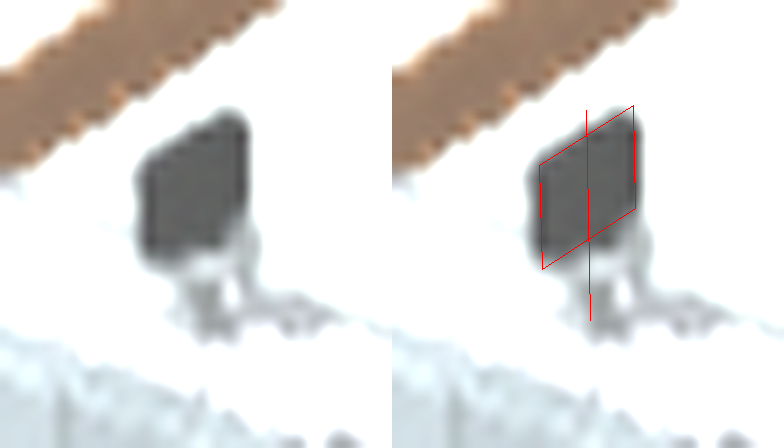

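The screw matches an upright, caught one: outline within about 1 px in the scene view, and the collar and wing concentric in the wrist view. Last, I'll check the bystanders in the top camera.

```bash
python3 -m creep '[[0.5,0,0,-40,0,0,0],[0.5,0,0,-40,0,0,0],[0.5,0,0,0,0,0,0],[0.5,0,0,0,0,0,0]]'
python3 - <<'E'
from h import *
t=snap('top','t16.png');g=snap('scene','s16.png')
a=load('scene0.png')['frame'];b=g['frame']
d=cv2.absdiff(a,b).max(2)
for n,(x,y,z) in dict(tin=(465,293,30),tape=(430,420,12),eraser=(590,-130,6),weight=(478,-140,10)).items():
    u,v=map(int,proj(g,(x,y,z)));print(n,u,v,(d[v-18:v+18,u-25:u+25]>40).sum())
s=load('s15.png')['frame'];print('screw change since',(cv2.absdiff(s,b).max(2)[165:200,315:335]>40).sum(), (d>40).sum())
o=np.vstack([cv2.resize(x[140:340,220:440],None,fx=1.4,fy=1.4) for x in (a,b)])
cv2.imwrite('pics/cmp.png',np.hstack([cv2.resize(x[140:340,220:440],None,fx=1.8,fy=2) for x in (a,b)])[:,:,::-1])
E
```

```text
time_s: 25.98
ee_pos: [613.6, 33.7, 283.8]
ee_rot: [-179.8, -0.0, 95.8]
force: [-0.9, 0.6, -0.4]
gripper_width: 45.5
tin 294 266 0
tape 262 306 0
eraser 369 190 169
weight 400 201 141
screw change since 0 27148
```

View pics/cmp.png

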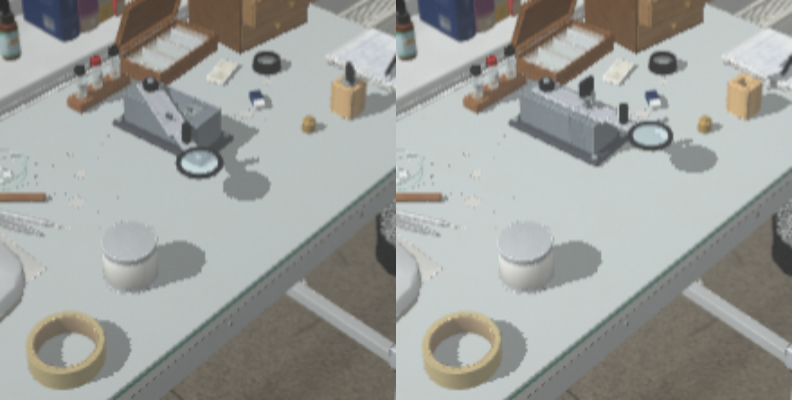

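Tin, tape, eraser and weight are where they were; only shadows differ near the last two. The screw stands upright in the stand. Handing in.

```bash
python3 -c "
from workcell import job_done
print(job_done())"
```

```text
the job is handed in; nothing more can be done
None
```

The job is done and handed in at about 26 s, well inside the 72 s. The arm is swung back over the stand's hole, and the thumbscrew is in through both holes, pressed, turned and let go.

**What I did**
- **Arm:** I gripped the finger stub and swung the arm until the two holes lined up, within about 0.5 mm in the wrist camera.
- **Insertion:** I took the screw from the rest by its wing and lowered it through both holes, with almost no force until it met the spring.
- **Press and turn:** I pressed until the spring bottomed at about 11 N. Then I turned it 91° clockwise at 12.3 N at most, eased it up and let go.

**Last checks**
- **Locking:** While I eased it up, the screw rose 4 to 5 mm from the bottom. The upward force fell with the spring, then dropped faster near the height where the notches should catch. That fits the pin sitting in the notches. I did not tug or twist it afterwards, so the catch itself is inferred from force and height.
- **Upright:** Afterwards the screw stood upright and across the slot in the wrist and scene views. It did not move as the gripper drew away.
- **Other things:** The tin, tape, eraser and weight are where they were. Picture differences near the eraser and weight look like moved shadows.

**Disagreements**
- In the scene view the shank looked about 1 px to one side of the wing. That could be a slight lean, but the wrist view showed about 1° at most, so I put it down to lighting.
- Just before I let go there was a sideways force of about 4 N, which vanished on release.

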